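# Slide the bean canister home along the upstand under the wire shelf

## Task

Put the big steel bean canister away: first push it up against the low upstand wall while it is still clear of the wire shelf, then slide it along that wall, upright and without lifting it, in under the shelf until it has pushed the sprung plate of the end stop fully home, and leave it there. Do not ram the stop, and leave the other things on the counter where they are.

Things in the scene. Friction and masses are not known exactly. Their poses are not given: they have to be found in the camera images.
- canister: Plain steel canister with a flat lid, a smooth upright cylinder 110 mm in diameter and 120 mm tall, 0.4 to 0.85 kg, standing loose on the counter: too wide to grasp, so push it. Pushed 30 to 60 mm up it slides without tipping (about 3 to 7 N, more along the wall). Push near its centre line: along the wall 5 mm outside it is best; inside, it drifts off; far outside, it jams. Origin: centre of its underside, z up.
- bay: Fixed grey upstand wall, with a black wire shelf over its left part. Origin: on the counter at the foot of the wall's front face, straight below the shelf's open right end (the mouth). x: into the wall, away from the robot; y: along the wall to the left, the way to travel; z up. Front face is x = 0; 50 mm high, 18 thick, y = -370 to 230 mm. A canister touching it has its centre at x = -55 mm.
- shelf_edge (a point): Middle of the wire along the shelf's mouth (axes as the bay's), 195 mm above the counter, at bay x = -60, y = 0 mm. Shelf: bay y = 0 to 230, x = -165 to 45 mm, wires up to 8 mm thick, underside 191 mm above the counter; two jars on it reach 275 mm, two 260 mm posts stand 45 mm behind the wall face at y = 115, 215. Below it is open to the front and at the mouth; a pusher reaches in slantwise under this wire.
- plate (a joint): Sprung aluminium plate across the lane on the end stop, in m: 0 out, 0.010 fully home, where the push force rises sharply. 90 mm wide, 40 mm up; weak spring (0.2 to 0.7 N), so the canister stays put when left. The stop, a fixed steel block 70 mm high under the shelf, is set differently each time, its place not reported: plate home, its face is 126 to 152 mm inside the mouth (bay y). Find it by touch; 20 N is ample.
- shaker: Bystander: glass sugar shaker with a steel cap, 56 mm diameter, 110 mm tall, standing loose in front of the shelf. Origin: centre of its underside.
- tumbler: Bystander: glass tumbler, 74 mm mouth, 90 mm tall, standing loose on the right, past the wall's right end. Origin: centre of its underside.
- jug: Bystander: blue enamel mug with a handle, 84 mm diameter, 85 mm tall, standing loose at the front right. Origin: centre of its underside.
- bowl: Bystander: white bowl, 120 mm diameter, 50 mm tall, standing loose on the left. Origin: centre of its underside.
- spoon: Bystander: steel spoon, 150 mm long, lying loose in front of the robot. Origin: at its underside, x along it.

How it is judged:
By the outcome, as a careful person would: the job done as asked, in the order asked, and still so for the second after the job is handed in, with the robot touching nothing.
It also fails if it takes over 59 s, if anything falls off the work surface, if the arm or the gripper's body presses on something with over 40 N, if the wrist force passes 120 N, or if a joint passes its speed limit or range.

## Robot

A 7-joint arm with a two-finger parallel gripper is mounted at the origin on the work surface. World frame = base frame: x ahead of the robot, y to its left, z up, the work surface at z = 0. Lengths are in m, angles in rad, forces in N, time in s.
With the tool pointing down it reaches from about 0.4 to 0.9 m from the base axis. Payload 5.5 kg.
Tool frame: the origin (TCP) lies on the centre line of the jaws, within the pads' length; the fingertips stand 11 mm ahead of it and the grasp point (between the pads) lies 8 mm behind it; z points along the fingers, y is the line along which they close (so a half turn about z gives the same grasp; the last joint's range is limited). The gripper opens to 92 mm and grips with 3 to 60 N. Pads are 19 mm wide; open, the fingers measure 130 mm over their backs; the gripper's body (75 mm by 190 mm) begins 47 mm behind the grasp point.
Start: joints at [-0.971, 0.501, -0.427, 1.55, 0.221, 1.138, -0.21], TCP at [0.215, 0.613, 0.238] pointing down, gripper open.
Joint ranges: [-2.88, 2.88], [-0.31, 2.03], [-1.54, 1.56], [0.2, 2.42], [-1.41, 4.55], [0.19, 2.02], [-2.57, 2.57]. Speed limits (rad/s): [2.57, 2.57, 3.14, 3.14, 3.14, 3.14, 3.14].

## Interface

Orientations are given as a unit quaternion [x, y, z, w].
In Python, from bench import arm gives the robot as it stands.
- The arm moves only by the tool step_arm, never from a script. Its arguments are lists of equal length, an entry for each row: "twist": the turn, a rotation vector about the tool's x, y, z in degrees, a list of three; "linear": the shift along the tool's x, y, z in cm, a list of three; "claw": the opening, from -1 (shut) to 1 (fully open), so that 0 is half open. A call has 1 to 12 rows; each row is the pose to reach, as a shift and turn from the pose commanded when the call began, along the tool's axes at that moment; what a row does not reach only later rows make up. A row lasts 1/8 s, in which the tool goes at most 62.5 mm and 10.7 degrees, less where a joint would pass 70% of its speed; a pose out of reach is approached as far as the arm can. A call with a gripper value outside its range is refused whole. The fingers move at their own pace and stop on an object; the grip force is fixed at half the most. Time passes only in rows, so rows that repeat a pose let the fingers close. It gives the time, the measured TCP pose, the force, the opening and the grip force at its end, in the units of the state.
- arm.state(): the state, without advancing time (a new reading comes with each control period).
- arm.read_camera(name): name is "scene" or "top"; returns the picture (384x512x3 uint8, red, green, blue); there is no depth.
- arm.calibration(name): a dict with "camera_matrix" (3x3 intrinsics, pixels), "position" and "orientation" of the camera in the world. Camera axes: x right, y down, z forward; pixel columns grow to the right and rows downward; lengths in m; the calibration is good to about 2 mm. A picture is of the moment at which its call begins. calibration takes no time and is no camera call.
- arm.job_done(): hands the job in; it is judged then, once.
The state is a dict: "t": time; "joint_pos": joint angles; "joint_vel": joint speeds; "tau": joint torques, N m; "eef_pos": TCP position; "tool_rot": TCP orientation; "force": force on the tool from outside, world axes, zero at the start; "moment": the same for the moment, N m; "grip_width": opening from 0.0 (shut) to 1.0 (fully open); "grip_force": force on a finger pad.
Only numpy, scipy, OpenCV 4.12 (cv2) and the standard library are available. Lean on these libraries where they do the work, as an engineer would, in place of code of your own. Each camera call takes 0.05 s, during which the arm holds its last target. There are 200 camera calls.

## Working session

There is one attempt and no reset: what is moved stays moved. The work goes in short steps, Python scripts to look and compute and a tool call to move; the robot and the scene stay as the last step left them, time stands still between calls to the robot, and variables do not carry over. Pictures are saved under pics/ and viewed, at most 10 in all, crops included, and the job is handed in when it is done.

Besides the shell and the picture viewer there is one more tool, called after ">>>" as name(argument=value, ...) on one line, values as JSON. step_arm: Moves the arm, as the interface text tells. Its arguments: {"type":"object","properties":{"twist":{"type":"array","items":{"type":"array","items":{"type":"number"}}},"linear":{"type":"array","items":{"type":"array","items":{"type":"number"}}},"claw":{"type":"array","items":{"type":"number"}}},"required":["twist","linear","claw"]}

```bash
mkdir -p pics; ls
python3 - <<'E'
from bench import arm
import cv2
s=arm.state()
print({k:s[k] for k in('t','eef_pos','tool_rot','force','grip_width')})
for n in('scene','top'):
    c=arm.calibration(n); print(n,c)
    cv2.imwrite(f'pics/{n}0.png',arm.read_camera(n)[:,:,::-1])
E
```

```text
pics
{'t': 0.0, 'eef_pos': array([0.21463759, 0.61281581, 0.2366833 ]), 'tool_rot': array([ 1.67596560e-01,  9.85855187e-01, -9.51450636e-04, -1.95159042e-04]), 'force': array([-0.349244  ,  0.89964026,  0.62293061]), 'grip_width': 0.9969575335792747}
scene {'camera_matrix': array([[362.51316598,   0.        , 257.2117889 ],
       [  0.        , 362.51316598, 192.60207547],
       [  0.        ,   0.        ,   1.        ]]), 'position': array([ 1.09418309, -0.18166747,  1.05092988]), 'orientation': array([ 0.77786032,  0.55922976, -0.16914678, -0.23148384])}
top {'camera_matrix': array([[449.16214451,   0.        , 255.33589497],
       [  0.        , 449.16214451, 192.13999681],
       [  0.        ,   0.        ,   1.        ]]), 'position': array([0.43747222, 0.02186863, 1.53608187]), 'orientation': array([ 0.71674671, -0.69682642,  0.02497112, -0.00914002])}
```

View pics/scene0.png

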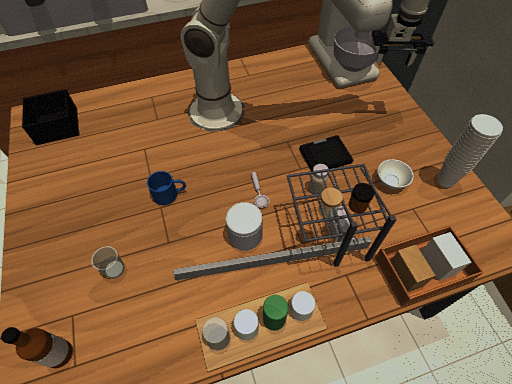

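View pics/top0.png

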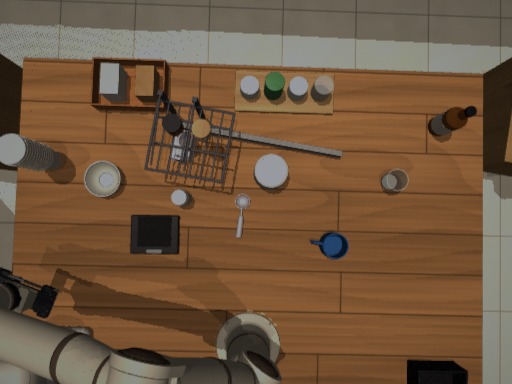

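The scene view shows the canister at about (244,226), with the wall running from (175,273) to (370,240) and the shelf at its left end. In the top view the canister lid is at (271,171), the wall's right end is at (341,155), and the mouth wire runs from about (235,112) to (222,190). Next I'll enlarge both.

Run:
```python
import cv2
a=cv2.imread('pics/top0.png')[85:265,135:355]; cv2.imwrite('pics/topc.png',cv2.resize(a,None,fx=3.3,fy=3.3,interpolation=cv2.INTER_CUBIC))
a=cv2.imread('pics/scene0.png')[145:290,165:405]; cv2.imwrite('pics/scenec.png',cv2.resize(a,None,fx=3.3,fy=3.3,interpolation=cv2.INTER_CUBIC))
```

```text
(no output)
```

View pics/topc.png

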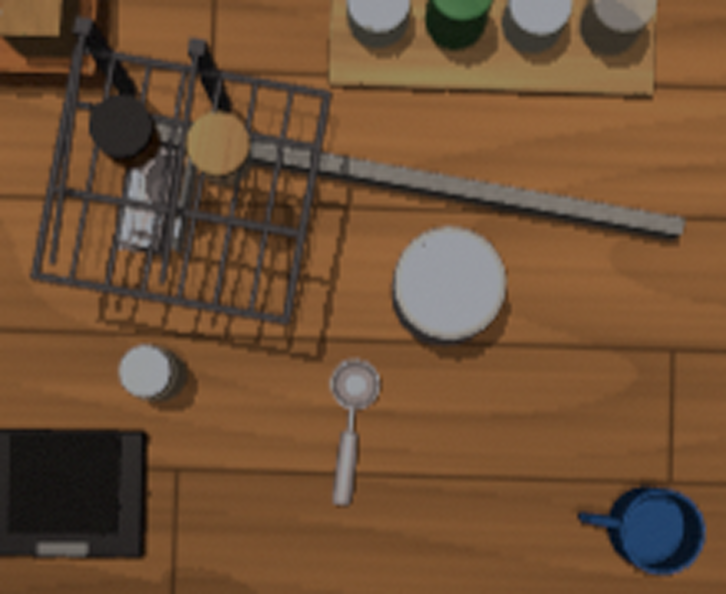

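View pics/scenec.png

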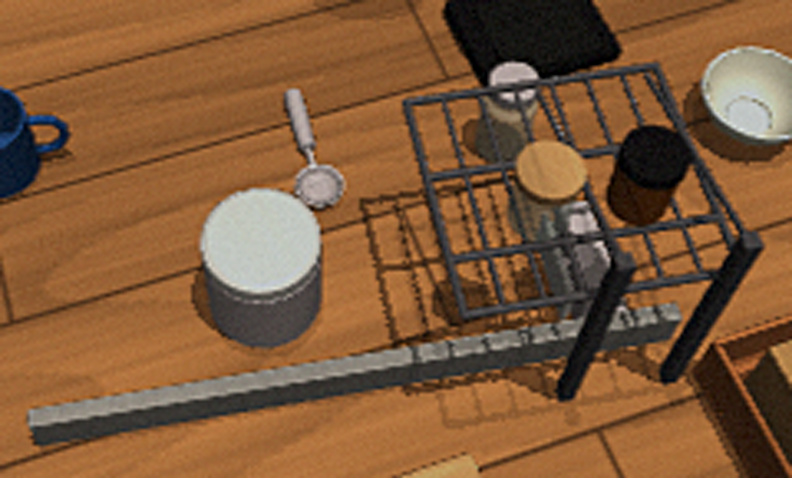

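The top crop puts the lid centre at (449,284) with radius about 56, the mouth wire from (329,93) to (289,322), and the right end of the wall's top at about (682,228). The shaker, spoon and jug are all clear of the lane. I'll compute the positions from these.

```bash
cat > h.py <<'E'
import numpy as np, cv2
from scipy.spatial.transform import Rotation as R
from bench import arm
def ray(n,u,v,z):
    c=arm.calibration(n);d=R.from_quat(c['orientation']).apply(np.linalg.inv(c['camera_matrix'])@[u,v,1]);p=c['position'];return p+d*(z-p[2])/d[2]
def proj(n,P):
    c=arm.calibration(n);q=c['camera_matrix']@R.from_quat(c['orientation']).inv().apply(np.array(P)-c['position']);return q[:2]/q[2]
def tc(u,v,z): return ray('top',135+(u+.5)/3.3-.5,85+(v+.5)/3.3-.5,z)
def sc(u,v,z): return ray('scene',165+(u+.5)/3.3-.5,145+(v+.5)/3.3-.5,z)
E
python3 - <<'E'
from h import *
np.set_printoptions(precision=4,suppress=True)
print('can',tc(449,284,.12),sc(262,242,.12))
for k,p,s in(('FR',(289,322),(407,101)),('BR',(329,93),(464,315)),('FL',(35,277),(655,66)),('BL',(80,22),(752,238))): print(k,tc(*p,.195),sc(*s,.195))
print('shaker',tc(147,371,.11),'spoon',tc(355,383,.01),tc(342,503,.01),'jug',tc(656,530,.085))
# wall top: per-column transitions in top image
img=cv2.cvtColor(cv2.imread('pics/top0.png'),cv2.COLOR_BGR2HSV)
g=img[:,:,1].astype(int)
m=((img[:,:,1]<70)&(img[:,:,2]>70)).astype(np.uint8); m[:, :240]=0;m[:,345:]=0;m[:125]=0;m[160:]=0
pts=[]
for u in range(246,336,3):
    r=np.flatnonzero(m[:,u]); 
    if len(r): pts.append((u,r.min(),r.max()));
print(pts[::4])
P=np.array(pts)
for j in(1,2):
    k=np.polyfit(P[:,0],P[:,j]+(-.5 if j==1 else .5),1); A=ray('top',246,np.polyval(k,246),.05);B=ray('top',336,np.polyval(k,336),.05); print(A,B,np.degrees(np.arctan2(*(B-A)[:2])))
print(tc(684,222,.05),img[138:160,300])
E
```

```text
can [ 0.5756 -0.0557  0.12  ] [ 0.5848 -0.0562  0.12  ]
FR [0.5295 0.0925 0.195 ] [0.5307 0.0977 0.195 ]
BR [0.7399 0.0625 0.195 ] [0.7396 0.0649 0.195 ]
FL [0.5635 0.3227 0.195 ] [0.5659 0.3232 0.195 ]
BL [0.7978 0.2911 0.195 ] [0.7505 0.3151 0.195 ]
shaker [0.4842 0.2314 0.11  ] spoon [0.4812 0.0324 0.01  ] [0.3578 0.0422 0.01  ] jug [ 0.3436 -0.2666  0.085 ]
[(246, np.int64(134), np.int64(138)), (258, np.int64(136), np.int64(140)), (270, np.int64(138), np.int64(159)), (282, np.int64(141), np.int64(159)), (294, np.int64(143), np.int64(147)), (306, np.int64(145), np.int64(149)), (318, np.int64(147), np.int64(151)), (330, np.int64(149), np.int64(153))]
[0.704  0.0261 0.05  ] [ 0.6588 -0.2761  0.05  ] -171.4937342471703
[0.6554 0.0247 0.05  ] [ 0.6456 -0.2763  0.05  ] -178.15187204259695
[ 0.6525 -0.2961  0.05  ] [[ 14 158 144]
 [ 14 154 147]
 [ 14 153 150]
 [ 14 157 148]
 [ 14 158 136]
 [ 13  91 115]
 [ 17  29 123]
 [ 18  31 122]
 [ 17  29 122]
 [ 17  29 125]
 [ 15  29 104]
 [ 18  39  33]
 [ 12  72  46]
 [ 14 141  67]
 [ 14 155 105]
 [ 14 156 132]
 [ 14 156 132]
 [ 13 155 133]
 [ 14 155 133]
 [ 14 156 136]
 [ 14 155 138]
 [ 14 154 141]]
```

```bash
cat >> h.py <<'E'
np.set_printoptions(precision=3,suppress=True)
A=np.radians(8.45); n=np.array([np.cos(A),-np.sin(A),0]); t=np.array([np.sin(A),np.cos(A),0]); k=np.array([0,0,1.])
O=.675*n+.172*t
def bay(P): P=np.asarray(P); return np.array([(P-O)@n,(P-O)@t,P[2]])
def world(b): return O+b[0]*n+b[1]*t+b[2]*k
def ori(yaw,tilt):  # horizontal pointing dir = n turned by yaw deg toward t; tilt from vertical
    a=np.radians(yaw);e=np.cos(a)*n+np.sin(a)*t;y=np.cross(k,e);b=np.radians(tilt);z=np.sin(b)*e-np.cos(b)*k
    return R.from_matrix(np.c_[np.cross(y,z),y,z])
def rel(b,r):  # goal in bay coords & Rotation -> linear cm, twist deg
    s=arm.state();r0=R.from_quat(s['tool_rot'])
    print('t %.2f'%s['t'],'bay',bay(s['eef_pos'])*1e3,'lin',r0.inv().apply(world(b)-s['eef_pos'])*100,'tw',np.degrees((r0.inv()*r).as_rotvec()))
def show():
    s=arm.state();print('t %.2f'%s['t'],'bay mm',bay(s['eef_pos'])*1e3,'F bay',s['force']@n,s['force']@t,s['force'][2],'J',s['joint_pos'],'M',R.from_quat(s['tool_rot']).as_matrix().tolist())
E
python3 - <<'E'
from h import *
img=cv2.cvtColor(cv2.imread('pics/top0.png'),cv2.COLOR_BGR2HSV)
m=((img[:,:,1]<60)&(img[:,:,2]>110)).astype(np.uint8);m[:,:250]=0;m[:,295:]=0;m[:152]=0;m[192:]=0
c=max(cv2.findContours(m,0,1)[0],key=cv2.contourArea);e=cv2.minEnclosingCircle(c);print(e);print('can',bay(ray('top',*e[0],.12)))
print(bay(ray('top',345,155,.05)), 'shaker',bay(tc(147,371,.11)),bay([.484,.032,0]))
b=bay([.38,.2,.30]);rel(b,ori(0,20))
rel(np.array([-.225,-.143,.30]),ori(0,45))
E
```

```text
((271.1470642089844, 170.1764678955078), 16.97568130493164)
can [-0.096 -0.144  0.12 ]
[ 0.006 -0.381  0.05 ] shaker [-0.23   0.128  0.11 ] [-0.201 -0.069  0.   ]
t 0.10 bay [-552.745  465.776  236.757] lin [-29.249 -33.517  -6.266] tw [ -1.992 -19.951 -10.717]
t 0.10 bay [-552.745  465.776  236.757] lin [-43.643 -53.635  -6.231] tw [ -4.354 -44.874 -10.241]
```

>>> step_arm(twist=[[0,0,0],[-1,-10,-5],[-2,-20,-10],[-2,-20,-10],[-2,-20,-10],[-2,-20,-10],[-2,-20,-10],[-2,-20,-10],[-2,-20,-10],[-2,-20,-10]], linear=[[0,0,-6],[-6,-6,-6.3],[-11,-12,-6.3],[-16,-18,-6.3],[-21,-24,-6.3],[-25,-29,-6.3],[-29,-33.5,-6.3],[-29,-33.5,-6.3],[-29,-33.5,-6.3],[-29,-33.5,-6.3]], claw=[-1,-1,-1,-1,-1,-1,-1,-1,-1,-1])

```text
t: 1.35
eef_pos: [0.3777, 0.2015, 0.3008]
tool_rot: [0.079, 0.981, -0.012, 0.174]
force: [-0.0, 1.4, 0.2]
grip_width: 0.009
grip_force: 0.0
```

Run:
```python
from h import *
show();rel(np.array([-.225,-.143,.25]),ori(0,45))
```

```text
t 1.35 bay mm [-330.996   82.825  300.814] F bay -0.234385504406168 1.3631976711726996 0.18612103159824628 J [-0.645 -0.159 -0.124  2.201  0.328  0.907  0.462] M [[-0.9268762478845067, 0.16003988357918783, 0.33954036103458796], [0.15188825251899965, 0.9870996580938391, -0.05063816483395259], [-0.34326430029099, 0.004636879876162646, -0.939227405632284]]
t 1.35 bay [-330.996   82.825  300.814] lin [ -8.527 -22.463   8.416] tw [ -0.186 -24.922  -0.789]
```

>>> step_arm(twist=[[0,-6,0],[0,-12,0],[0,-18,0],[0,-25,-1],[0,-25,-1],[0,-25,-1],[0,-25,-1],[0,-25,-1]], linear=[[-2,-5,1],[-4,-10,3],[-6,-15,5],[-8,-20,7],[-8.5,-22.5,8.4],[-8.5,-22.5,8.4],[-8.5,-22.5,8.4],[-8.5,-22.5,8.4]], claw=[-1,-1,-1,-1,-1,-1,-1,-1])

```text
t: 2.35
eef_pos: [0.4876, 0.0189, 0.2875]
tool_rot: [0.063, 0.935, -0.021, 0.347]
force: [-0.4, 0.4, -0.0]
grip_width: 0.007
grip_force: 0.0
```

Run:
```python
from h import *
show();rel(np.array([-.215,-.144,.048]),ori(0,45));rel(np.array([-.175,-.144,.048]),ori(0,45))
cv2.imwrite('pics/scene1.png',arm.read_camera('scene')[:,:,::-1])
```

```text
t 2.35 bay mm [-195.431  -81.695  287.524] F bay -0.4806425839970379 0.36903523089548435 -0.03190750055784808 J [ 0.75  -0.304 -0.857  2.422 -0.168  0.233  1.42 ] M [[-0.7508181844554497, 0.13230829418554743, 0.6471217576165501], [0.10367687248608545, 0.9911947113917997, -0.08236595304147755], [-0.6523213625219754, 0.005249704623837573, -0.757924323794161]]
t 2.35 bay [-195.431  -81.695  287.524] lin [17.156 -6.327 16.793] tw [ 0.797 -4.285  0.416]
t 2.35 bay [-195.431  -81.695  287.524] lin [14.125 -6.386 19.402] tw [ 0.797 -4.285  0.416]
```

View pics/scene1.png

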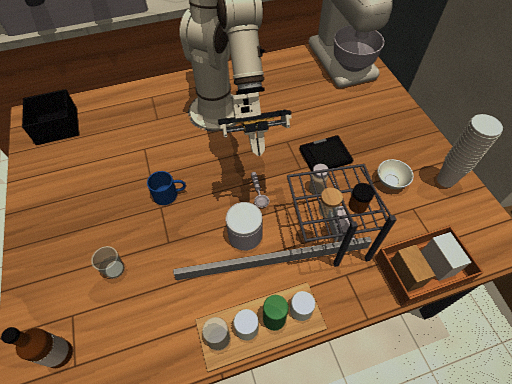

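Run:
```python
from h import *
rel(np.array([-.20,-.144,.20]),ori(0,32));rel(np.array([-.20,-.144,.05]),ori(0,32))
```

```text
t 2.40 bay [-194.658  -84.705  287.486] lin [ 6.155 -5.957  6.213] tw [0.611 8.741 0.442]
t 2.40 bay [-194.658  -84.705  287.486] lin [15.945 -6.018 17.578] tw [0.611 8.741 0.442]
```

>>> step_arm(twist=[[0.6,8.7,0.4],[0.6,8.7,0.4],[0.6,8.7,0.4],[0.6,8.7,0.4]], linear=[[3,-3,3],[6.1,-6,6.2],[6.1,-6,6.2],[6.1,-6,6.2]], claw=[-1,-1,-1,-1])

```text
t: 2.9
eef_pos: [0.4764, -0.0397, 0.2027]
tool_rot: [0.072, 0.96, -0.019, 0.271]
force: [0.0, 0.5, -0.4]
grip_width: 0.001
grip_force: 0.0
```

Run:
```python
from h import *
show();rel(np.array([-.20,-.144,.05]),ori(0,32))
```

```text
t 2.90 bay mm [-197.978 -141.251  202.681] F bay -0.022030638776870014 0.4696372120579991 -0.3722966498162156 J [ 1.213 -0.044 -1.205  2.423  0.187  0.192  1.244] M [[-0.8423574975010011, 0.14780835159755704, 0.5182533527164721], [0.12742657305466368, 0.9890117679938877, -0.07495459458331527], [-0.523637579708901, 0.002900683991346374, -0.8519361895993074]]
t 2.90 bay [-197.978 -141.251  202.681] lin [ 8.167 -0.319 12.901] tw [ 0.115 -0.423 -0.13 ]
```

Run:
```python
from h import *
rel(np.array([-.19,-.144,.12]),ori(0,28))
rel(np.array([-.19,-.144,.056]),ori(0,28))
```

```text
t 2.90 bay [-197.978 -141.251  202.681] lin [ 3.649 -0.298  7.461] tw [ 0.119  3.577 -0.126]
t 2.90 bay [-197.978 -141.251  202.681] lin [ 7.001 -0.317 12.913] tw [ 0.119  3.577 -0.126]
```

>>> step_arm(twist=[[0,3.6,0],[0,3.6,0],[0,3.6,0],[0,3.6,0],[0,3.6,0],[0,3.6,0]], linear=[[1.8,-0.3,3.7],[3.6,-0.3,7.5],[5.2,-0.3,10],[7,-0.3,12.9],[7,-0.3,12.9],[7,-0.3,12.9]], claw=[-1,-1,-1,-1,-1,-1])

```text
t: 3.65
eef_pos: [0.4815, -0.047, 0.0585]
tool_rot: [0.062, 0.973, -0.024, 0.22]
force: [-1.6, 0.0, -0.6]
grip_width: 0.003
grip_force: 0.0
```

Run:
```python
from h import *
show();rel(np.array([-.1241,-.144,.056]),ori(0,28))
```

```text
t 3.65 bay mm [-191.799 -147.779   58.508] F bay -1.5982261503979782 -0.21072838474033115 -0.6437084984835278 J [ 1.086  0.877 -1.323  2.422  1.783  0.878 -0.041] M [[-0.8952316683734383, 0.13103813098069375, 0.42589818991209294], [0.10947412559541325, 0.9911678649750884, -0.07484436696134923], [-0.43194406555297216, -0.02037821556986688, -0.9016701462085555]]
t 3.65 bay [-191.799 -147.779   58.508] lin [-6.004  0.274  3.148] tw [-0.628 -2.394  1.347]
```

>>> step_arm(twist=[[-0.6,-2.4,1.3],[-0.6,-2.4,1.3],[-0.6,-2.4,1.3],[-0.6,-2.4,1.3],[-0.6,-2.4,1.3],[-0.6,-2.4,1.3],[-0.6,-2.4,1.3],[-0.6,-2.4,1.3],[-0.6,-2.4,1.3],[-0.6,-2.4,1.3],[-0.6,-2.4,1.3],[-0.6,-2.4,1.3]], linear=[[-0.8,0.25,0.6],[-1.5,0.25,0.9],[-1.9,0.25,1.1],[-2.3,0.27,1.3],[-2.7,0.27,1.5],[-3.1,0.27,1.7],[-3.5,0.27,1.9],[-3.9,0.27,2.1],[-4.3,0.27,2.3],[-4.7,0.27,2.5],[-5.1,0.27,2.7],[-5.1,0.27,2.7]], claw=[-1,-1,-1,-1,-1,-1,-1,-1,-1,-1,-1,-1])

```text
t: 5.15
eef_pos: [0.537, -0.0533, 0.057]
tool_rot: [0.071, 0.968, -0.018, 0.24]
force: [-3.4, 0.2, 2.6]
grip_width: 0.002
grip_force: 1.7
```

Run:
```python
from h import *
show();rel(np.array([-.1241,-.144,.056]),ori(0,28))
im=arm.read_camera('scene')[:,:,::-1];cv2.imwrite('pics/scene2.png',cv2.resize(im[100:310,150:420],None,fx=2.9,fy=2.8))
```

```text
t 5.15 bay mm [-136.035 -145.803   56.989] F bay -3.352725507927559 -0.28035241961531054 2.5827854865609408 J [ 1.07   0.981 -1.323  2.328  1.838  0.93  -0.002] M [[-0.8747010564198201, 0.14626668404204277, 0.462065059312426], [0.12890811016461193, 0.989244791186078, -0.06911904401104574], [-0.4672052664855553, -0.0008945672461255771, -0.8841484257281711]]
t 5.15 bay [-136.035 -145.803   56.989] lin [-1.009  0.18   0.645] tw [-0.027 -0.147  0.059]
```

View pics/scene2.png

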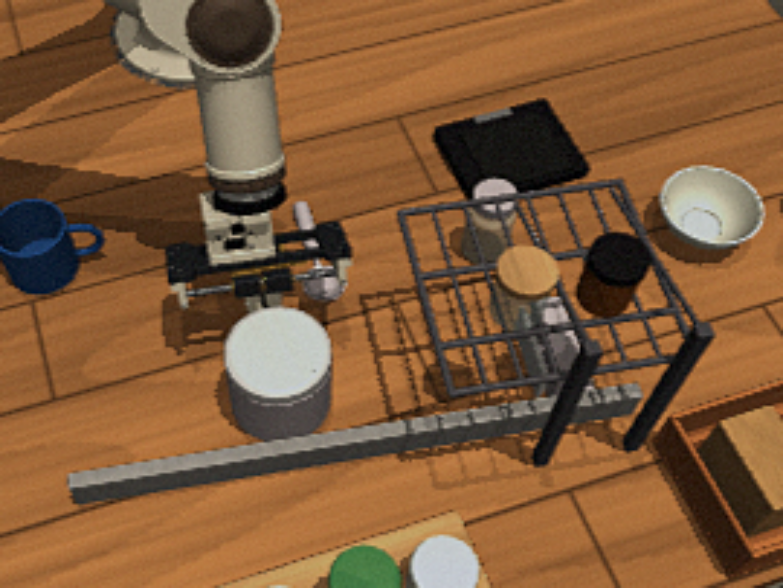

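The canister at (278,375) is sliding toward the wall, upright, at about 3.4 N. Nothing else has moved. I'll carry on until it touches.

>>> step_arm(twist=[[0,0,0],[0,0,0],[0,0,0],[0,0,0],[0,0,0]], linear=[[-0.3,0.1,0.17],[-0.5,0.15,0.28],[-0.7,0.18,0.4],[-0.9,0.18,0.52],[-1.0,0.18,0.58]], claw=[-1,-1,-1,-1,-1])

```text
t: 5.82
eef_pos: [0.5483, -0.053, 0.0563]
tool_rot: [0.071, 0.968, -0.018, 0.24]
force: [-6.6, 1.0, 4.4]
grip_width: 0.003
grip_force: 3.3
```

Run:
```python
from h import *
show()
```

```text
t 5.83 bay mm [-124.852 -143.828   56.251] F bay -6.720042270449517 0.04781215286543051 4.351435565284368 J [ 1.056  0.989 -1.315  2.302  1.831  0.93   0.013] M [[-0.8749499585553269, 0.14624846047573903, 0.4615993477383914], [0.12918711591914356, 0.9892478290510618, -0.06855232890468002], [-0.4666618252059257, -0.0003471688895402905, -0.8844357638456488]]
```

>>> step_arm(twist=[[0,0,0],[0,0,0],[0,0,0]], linear=[[-0.15,0,0.09],[-0.3,0,0.17],[-0.3,0,0.17]], claw=[-1,-1,-1])

```text
t: 6.2
eef_pos: [0.5518, -0.0534, 0.0562]
tool_rot: [0.071, 0.968, -0.018, 0.24]
force: [-5.2, 0.9, 4.0]
grip_width: 0.005
grip_force: 2.7
```

Run:
```python
from h import *
show()
```

```text
t 6.20 bay mm [-121.327 -143.739   56.204] F bay -5.307462969143732 0.10003645861807392 3.969454304067209 J [ 1.053  0.991 -1.313  2.295  1.829  0.929  0.019] M [[-0.8748812609859348, 0.14614130341986944, 0.46176346608453367], [0.12913758460766359, 0.989263700275291, -0.0684164860200959], [-0.4668043095531137, -0.00022528289126860085, -0.884360608479516]]
```

>>> step_arm(twist=[[0,0,0],[0,0,0],[0,0,0]], linear=[[-0.15,0,0.09],[-0.3,0,0.17],[-0.3,0,0.17]], claw=[-1,-1,-1])

```text
t: 6.58
eef_pos: [0.5525, -0.0533, 0.0552]
tool_rot: [0.071, 0.969, -0.018, 0.238]
force: [-16.4, 0.6, 10.7]
grip_width: 0.006
grip_force: 7.9
```

Run:
```python
from h import *
show()
im=arm.read_camera('scene')[:,:,::-1];cv2.imwrite('pics/s3.png',cv2.resize(im[180:290,160:360],None,fx=4,fy=4,interpolation=cv2.INTER_CUBIC))
```

```text
t 6.58 bay mm [-120.711 -143.545   55.177] F bay -16.298880365507316 -1.8604629899984306 10.681169750165033 J [ 1.05   0.993 -1.311  2.291  1.824  0.929  0.025] M [[-0.8768131179536056, 0.1451055059573813, 0.45841373051570916], [0.1281218492392252, 0.9894156795644755, -0.06812785611986034], [-0.46344745973195073, -0.0010025830736248714, -0.8861238327091663]]
```

View pics/s3.png

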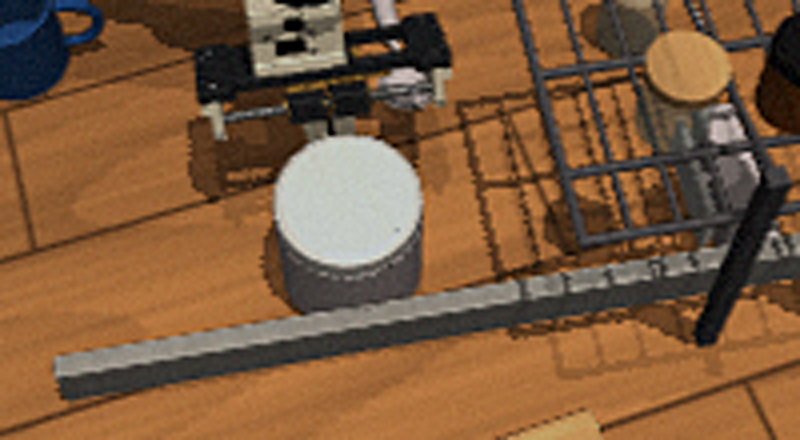

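The canister is touching the wall. The force jumped to 16 N at TCP bay x = -0.121, still well clear of the shelf. I'll retract and swing round behind it.

Run:
```python
from h import *
rel(np.array([-.165,-.144,.06]),ori(0,28))
rel(np.array([-.165,-.19,.22]),ori(20,32))
rel(np.array([-.12,-.24,.25]),ori(40,36))
```

```text
t 6.62 bay [-120.679 -143.523   55.206] lin [ 3.705 -0.04  -2.479] tw [ 0.001 -0.385  0.12 ]
t 6.62 bay [-120.679 -143.523   55.206] lin [ -3.702  -4.655 -16.657] tw [ -9.938  -4.35  -17.239]
t 6.62 bay [-120.679 -143.523   55.206] lin [ -9.069  -9.666 -17.229] tw [-21.089  -8.062 -33.904]
```

>>> step_arm(twist=[[0,0,0],[0,0,0],[-3,-1,-5],[-6,-3,-11],[-10,-4,-17],[-16,-6,-26],[-21,-8,-34],[-21,-8,-34],[-21,-8,-34],[-21,-8,-34]], linear=[[1.5,0,-1],[3.7,0,-2.5],[2,-1.5,-7],[-1,-3,-12],[-3.7,-4.7,-16.6],[-6.5,-7,-17],[-9,-9.7,-17.2],[-9,-9.7,-17.2],[-9,-9.7,-17.2],[-9,-9.7,-17.2]], claw=[-1,-1,-1,-1,-1,-1,-1,-1,-1,-1])

```text
t: 7.88
eef_pos: [0.5399, -0.1489, 0.2475]
tool_rot: [-0.248, 0.92, 0.078, 0.293]
force: [0.3, -0.1, 0.4]
grip_width: 0.006
grip_force: 0.0
```

Run:
```python
from h import *
show()
rel(np.array([-.058,-.28,.25]),ori(65,45))
rel(np.array([-.058,-.28,.25]),ori(85,45))
```

```text
t 7.88 bay mm [-119.115 -239.922  247.497] F bay 0.33103444001988247 -0.030641342591981233 0.4271281226571547 J [ 1.705  0.704 -1.526  2.088  0.437  0.595  2.141] M [[-0.7048526337021636, -0.5021242262375568, 0.5010529175530851], [-0.41061831161468565, 0.8647931115368627, 0.28900774454172773], [-0.578424901720032, -0.0020336331347012016, -0.8157331042727424]]
t 7.88 bay [-119.115 -239.922  247.497] lin [-1.994 -6.945  1.124] tw [-17.143  -9.515 -20.13 ]
t 7.88 bay [-119.115 -239.922  247.497] lin [-1.994 -6.945  1.124] tw [-30.055  -9.173 -35.432]
```

>>> step_arm(twist=[[0,0,-10],[0,0,-20],[0,0,-30],[0,0,-40],[0,0,-50],[0,0,-60],[0,0,-70],[0,0,-80],[0,0,-90],[0,0,-100],[0,0,-110],[0,0,-120]], linear=[[0,-0.5,0],[0,-1,0],[0,-1.5,0],[0,-2,0],[0,-2,0],[0,-2,0],[0,-2,0],[0,-2,0],[0,-2,0],[0,-2,0],[0,-2,0],[0,-2,0]], claw=[-1,-1,-1,-1,-1,-1,-1,-1,-1,-1,-1,-1])

```text
t: 9.38
eef_pos: [0.4946, -0.0993, 0.1099]
tool_rot: [0.867, -0.422, 0.223, -0.146]
force: [0.2, 0.2, -1.8]
grip_width: 0.008
grip_force: 0.0
```

Run:
```python
from h import *
show()
f=R.from_euler('z',180,degrees=True)
rel(np.array([-.058,-.28,.25]),ori(65,45)*f)
rel(np.array([-.058,-.28,.25]),ori(85,45)*f)
```

```text
t 9.38 bay mm [-171.218 -197.551  109.935] F bay 0.14236211681701555 0.25685776699315677 -1.7920088097185722 J [ 1.314  0.543 -1.167  2.4    1.639  0.262  2.572] M [[0.544807121502128, -0.6654668111823279, 0.510234381020517], [-0.7962010410856395, -0.6014530039432973, 0.06571290757323256], [0.2631522421236607, -0.44205000538673056, -0.8575212476684657]]
t 9.38 bay [-171.218 -197.551  109.935] lin [16.945 -6.932 -7.56 ] tw [ 36.547  -3.953 -96.253]
t 9.38 bay [-171.218 -197.551  109.935] lin [16.945 -6.932 -7.56 ] tw [  49.226  -11.873 -110.398]
```

The joint-7 sign is the opposite of what I assumed, so I'll turn back the other way.

Run:
```python
from h import *
for a in(-60,0,40): rel(np.array([-.15,-.26,.27]),ori(40,36)*R.from_euler('z',a,degrees=True))
```

```text
t 9.38 bay [-171.218 -197.551  109.935] lin [ 10.022  -3.959 -13.55 ] tw [  5.133 -13.536  40.251]
t 9.38 bay [-171.218 -197.551  109.935] lin [ 10.022  -3.959 -13.55 ] tw [ -2.594 -15.953  99.889]
t 9.38 bay [-171.218 -197.551  109.935] lin [ 10.022  -3.959 -13.55 ] tw [ -9.008 -16.095 139.562]
```

>>> step_arm(twist=[[1,-3,8],[2,-6,16],[3,-10,24],[5,-13,32],[5,-13.5,40],[4,-14,50],[3,-14,60],[1,-15,70],[0,-15,80],[-1,-16,90],[-2.6,-16,100],[-2.6,-16,100]], linear=[[2,0,-3],[4,-1,-6],[6,-2,-9],[8,-3,-12],[10,-4,-13.5],[10,-4,-13.5],[10,-4,-13.5],[10,-4,-13.5],[10,-4,-13.5],[10,-4,-13.5],[10,-4,-13.5],[10,-4,-13.5]], claw=[-1,-1,-1,-1,-1,-1,-1,-1,-1,-1,-1,-1])

```text
t: 10.88
eef_pos: [0.5096, -0.1592, 0.2699]
tool_rot: [-0.262, 0.914, 0.086, 0.298]
force: [0.4, 0.6, -0.5]
grip_width: 0.001
grip_force: 0.0
```

Run:
```python
from h import *
show()
for a in(50,100,150): rel(np.array([-.13,-.28,.27]),ori(40,36)*R.from_euler('z',a,degrees=True))
```

```text
t 10.88 bay mm [-147.493 -254.563  269.864] F bay 0.2940094185001301 0.6620061254764237 -0.4860258299595867 J [ 1.832  0.594 -1.531  2.095  0.132  0.633  2.466] M [[-0.6855459223068502, -0.5296268055079907, 0.4995220068183698], [-0.42656194745998444, 0.8482280787725859, 0.3139331638436972], [-0.5899760108577262, 0.0021385203223715232, -0.8074179421732187]]
t 10.88 bay [-147.493 -254.563  269.864] lin [ 0.245 -3.071 -0.204] tw [ 0.398 -0.009 50.275]
t 10.88 bay [-147.493 -254.563  269.864] lin [ 0.245 -3.071 -0.204] tw [  0.394  -0.194 100.275]
t 10.88 bay [-147.493 -254.563  269.864] lin [ 0.245 -3.071 -0.204] tw [  0.327  -0.407 150.275]
```

>>> step_arm(twist=[[0,0,10],[0,0,20],[0,0,30],[0,0,40],[0,0,50],[0,0,60],[0,0,70],[0,0,80],[0,0,90],[0,0,100],[0,0,110],[0,0,120]], linear=[[0,-1,0],[0,-2,0],[0,-3,-0.2],[0.2,-3,-0.2],[0.2,-3,-0.2],[0.2,-3,-0.2],[0.2,-3,-0.2],[0.2,-3,-0.2],[0.2,-3,-0.2],[0.2,-3,-0.2],[0.2,-3,-0.2],[0.2,-3,-0.2]], claw=[-1,-1,-1,-1,-1,-1,-1,-1,-1,-1,-1,-1])

```text
t: 12.38
eef_pos: [0.5234, -0.1847, 0.2696]
tool_rot: [0.661, 0.683, 0.303, 0.072]
force: [0.5, -0.2, 0.1]
grip_width: 0.007
grip_force: 0.0
```

Run:
```python
from h import *
show()
f=R.from_euler('z',180,degrees=True)
rel(np.array([-.09,-.28,.26]),ori(60,42)*f)
rel(np.array([-.058,-.28,.25]),ori(85,45)*f)
```

```text
t 12.38 bay mm [-130.15  -277.78   269.569] F bay 0.5571193569033972 -0.11522461913998225 0.06432268696330973 J [ 1.516  0.305 -0.996  2.04  -0.492  0.713  0.951] M [[-0.11580129031475161, 0.8591358959210366, 0.49847324251297276], [0.946464949379988, -0.056799081458472456, 0.3177703005955892], [0.3013206942056518, 0.5085856630749948, -0.8065646053218506]]
t 12.38 bay [-130.15  -277.78   269.569] lin [-1.511  2.943  2.478] tw [ 7.784 11.155 44.312]
t 12.38 bay [-130.15  -277.78   269.569] lin [-2.624  5.181  4.713] tw [20.668 21.296 24.576]
```

>>> step_arm(twist=[[3,3,4],[6,6,7],[9,9,11],[12,12,15],[16,16,19],[20.7,21.3,24.6],[20.7,21.3,24.6],[20.7,21.3,24.6]], linear=[[-0.4,0.8,0.7],[-0.9,1.7,1.5],[-1.3,2.6,2.3],[-1.7,3.4,3.1],[-2.1,4.3,3.9],[-2.6,5.2,4.7],[-2.6,5.2,4.7],[-2.6,5.2,4.7]], claw=[-1,-1,-1,-1,-1,-1,-1,-1])

```text
t: 13.38
eef_pos: [0.5944, -0.1967, 0.2503]
tool_rot: [0.724, 0.574, 0.301, -0.236]
force: [-1.3, 0.9, 0.4]
grip_width: 0.005
grip_force: 0.0
```

Run:
```python
from h import *
show()
f=R.from_euler('z',180,degrees=True)
rel(np.array([-.06,-.27,.15]),ori(85,45)*f)
rel(np.array([-.06,-.255,.054]),ori(85,45)*f)
im=arm.read_camera('top');cv2.imwrite('pics/top2.png',im[:,:,::-1])
img=cv2.cvtColor(im,cv2.COLOR_RGB2HSV)
m=((img[:,:,1]<60)&(img[:,:,2]>110)).astype(np.uint8);m[:,:250]=0;m[:,292:]=0;m[:143]=0;m[178:]=0
c=max(cv2.findContours(m,0,1)[0],key=cv2.contourArea);e=cv2.minEnclosingCircle(c);print(e,bay(ray('top',*e[0],.12)))
```

```text
t 13.38 bay mm [ -58.148 -279.228  250.314] F bay -1.423324476246593 0.7373029992333269 0.3716527835691934 J [ 1.114  0.746 -0.725  1.496 -0.301  1.275  0.375] M [[0.16088923949721648, 0.9732426404459635, 0.16405308723634682], [0.6890189627091752, -0.22976678086217006, 0.6873573273337586], [0.7066594099289838, 0.002447290339257724, -0.7075496372190546]]
t 13.38 bay [ -58.148 -279.228  250.314] lin [-6.449 -0.287  7.736] tw [-0.019  0.036  0.217]
t 13.38 bay [ -58.148 -279.228  250.314] lin [-12.175  -0.437  15.584] tw [-0.019  0.036  0.217]
((275.0, 155.0), 20.000099182128906) [-0.046 -0.147  0.12 ]
```

View pics/top2.png

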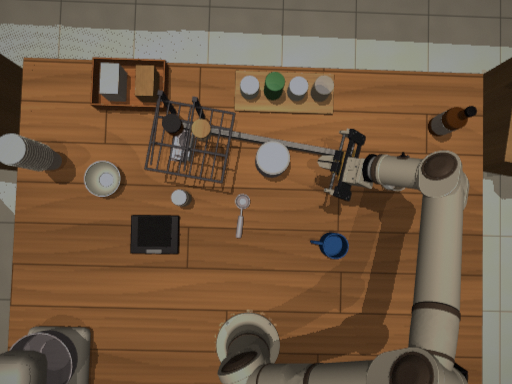

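The lid is at (273,158) against the wall. The arm comes in from the right with the hand at about (345,165), and the bystanders haven't moved. Now I'll lower behind the canister.

>>> step_arm(twist=[[0,0,0.2],[0,0,0.2],[0,0,0.2],[0,0,0.2],[0,0,0.2],[0,0,0.2]], linear=[[-3,-0.1,3.8],[-6.4,-0.3,7.7],[-9,-0.4,11.2],[-11,-0.4,14],[-12.1,-0.4,15.4],[-12.1,-0.4,15.4]], claw=[-1,-1,-1,-1,-1,-1])

```text
t: 14.18
eef_pos: [0.5958, -0.174, 0.0568]
tool_rot: [0.726, 0.571, 0.3, -0.237]
force: [-0.6, -0.7, 0.6]
grip_width: 0.003
grip_force: 0.0
```

Run:
```python
from h import *
show()
f=R.from_euler('z',180,degrees=True)
rel(np.array([-.060,-.215,.055]),ori(85,45)*f)
rel(np.array([-.060,-.18,.055]),ori(85,45)*f)
```

```text
t 14.18 bay mm [ -60.126 -256.536   56.77 ] F bay -0.48016620688620215 -0.7637957379047572 0.5594120534607556 J [ 1.056  0.985 -0.657  1.582 -0.236  0.996  0.492] M [[0.16682739337137972, 0.9721277368306502, 0.16473094458974263], [0.6874801984478034, -0.234447570999797, 0.6873174762760393], [0.7067811525239476, -0.0014141205086763975, -0.7074308465850971]]
t 14.18 bay [ -60.126 -256.536   56.77 ] lin [ 2.802 -0.357  3.05 ] tw [ 0.02   0.026 -0.134]
t 14.18 bay [ -60.126 -256.536   56.77 ] lin [ 5.268 -0.669  5.515] tw [ 0.02   0.026 -0.134]
```

>>> step_arm(twist=[[0,0,0],[0,0,0],[0,0,0],[0,0,0],[0,0,0],[0,0,0],[0,0,0],[0,0,0],[0,0,0],[0,0,0]], linear=[[0.8,-0.1,0.9],[1.6,-0.2,1.8],[2.3,-0.3,2.5],[2.7,-0.35,2.95],[3.1,-0.4,3.35],[3.5,-0.45,3.75],[3.9,-0.5,4.15],[4.3,-0.55,4.55],[4.7,-0.6,4.95],[5.1,-0.65,5.35]], claw=[-1,-1,-1,-1,-1,-1,-1,-1,-1,-1])

```text
t: 15.42
eef_pos: [0.6066, -0.1041, 0.054]
tool_rot: [0.728, 0.571, 0.299, -0.236]
force: [-5.8, -7.9, 3.6]
grip_width: 0.007
grip_force: 4.1
```

```bash
cat > see.py <<'E'
from h import *
show()
im=arm.read_camera('top');cv2.imwrite('pics/top_l.png',im[:,:,::-1])
g=cv2.cvtColor(im,cv2.COLOR_RGB2GRAY).astype(int)
img=cv2.cvtColor(im,cv2.COLOR_RGB2HSV)
s=arm.state()['eef_pos'];yb=bay(s)[1]+.07
# lid's front (robot-side) edge along bay x at several bay y, lid plane
for d in(-.02,0,.02):
    xs=np.arange(-.15,-.02,.001);v=[]
    for x in xs:
        q=proj('top',world([x,yb+d,.12]));v.append(cv2.getRectSubPix(img[:,:,1].astype(np.float32),(1,1),tuple(map(float,q)))[0,0])
    v=np.array(v);i=np.argmax(v<80);print('front edge x at dy',d,xs[i],'centre~',xs[i]+np.sqrt(.055**2-d*d))
E
python3 see.py
```

```text
t 15.43 bay mm [ -59.664 -185.792   53.957] F bay -4.554418452224023 -8.656711875870952 3.6122382907114505 J [ 0.996  0.963 -0.685  1.671 -0.266  0.879  0.449] M [[0.16984568414528675, 0.97135834458473, 0.1661788493847281], [0.6890777589949453, -0.23761277665929417, 0.6846254526577029], [0.7045028641785096, -0.0017705292635372127, -0.7096989358808448]]
front edge x at dy -0.02 -0.11199999999999996 centre~ -0.06076524617020197
front edge x at dy 0 -0.11699999999999997 centre~ -0.061999999999999965
front edge x at dy 0.02 -0.11299999999999996 centre~ -0.06176524617020197
```

```bash
cat > edge.py <<'E'
from h import *
def edge(im,yb):
    S=cv2.cvtColor(im,cv2.COLOR_BGR2HSV)[:,:,1].astype(np.float32)
    xs=np.arange(-.18,-.02,.001);o=[]
    for d in(-.02,0,.02):
        v=np.array([cv2.getRectSubPix(S,(1,1),tuple(map(float,proj('top',world([x,yb+d,.12])))))[0,0] for x in xs])
        o.append(xs[np.argmax(v<80)]+np.sqrt(.055**2-d*d))
    return np.array(o)
if __name__=='__main__':
    print(edge(cv2.imread('pics/top0.png'),-.144),edge(cv2.imread('pics/top2.png'),-.144),edge(cv2.imread('pics/top_l.png'),-.116))
    f=R.from_euler('z',180,degrees=True)
    rel(np.array([-.060,-.09,.055]),ori(85,45)*f)
E
python3 edge.py
```

```text
[-0.098 -0.1   -0.103] [-0.058 -0.061 -0.064] [-0.061 -0.062 -0.062]
t 15.47 bay [ -59.873 -184.416   54.142] lin [ 6.724 -0.874  6.571] tw [ 0.083  0.15  -0.246]
```

>>> step_arm(twist=[[0,0,-0.2],[0,0,-0.2],[0,0,-0.2],[0,0,-0.2],[0,0,-0.2],[0,0,-0.2],[0,0,-0.2],[0,0,-0.2],[0,0,-0.2],[0,0,-0.2],[0,0,-0.2],[0,0,-0.2]], linear=[[0.5,-0.06,0.5],[1.0,-0.13,1.0],[1.55,-0.2,1.55],[2.1,-0.27,2.1],[2.65,-0.34,2.65],[3.2,-0.41,3.2],[3.75,-0.48,3.75],[4.3,-0.55,4.3],[4.85,-0.62,4.85],[5.4,-0.7,5.4],[6.0,-0.78,5.95],[6.6,-0.86,6.5]], claw=[-1,-1,-1,-1,-1,-1,-1,-1,-1,-1,-1,-1])

```text
t: 16.98
eef_pos: [0.6201, -0.0109, 0.0542]
tool_rot: [0.726, 0.572, 0.3, -0.236]
force: [-1.5, -2.6, -1.3]
grip_width: 0.006
grip_force: 2.2
```

Run:
```python
from h import *
from edge import edge
show()
cv2.imwrite('pics/top_l.png',arm.read_camera('top')[:,:,::-1])
print(edge(cv2.imread('pics/top_l.png'),bay(arm.state()['eef_pos'])[1]+.0695))
f=R.from_euler('z',180,degrees=True)
rel(np.array([-.060,-.03,.055]),ori(85,45)*f)
```

```text
t 16.98 bay mm [-60.048 -91.669  54.202] F bay -1.1207470643149517 -2.800544283343746 -1.3492844108321451 J [ 0.9    0.946 -0.725  1.756 -0.306  0.738  0.389] M [[0.16618542582173756, 0.9721108599891524, 0.16547773305070068], [0.6894031500867157, -0.2345217308200358, 0.6853633010482021], [0.705057232354198, 0.00018347840707449992, -0.7091503828108061]]
[-0.064 -0.06  -0.058]
t 17.02 bay [-60.319 -89.685  54.705] lin [ 4.233 -0.491  4.179] tw [ 0.022  0.08  -0.016]
```

>>> step_arm(twist=[[0,0,0],[0,0,0],[0,0,0],[0,0,0],[0,0,0],[0,0,0],[0,0,0],[0,0,0],[0,0,0],[0,0,0]], linear=[[0.4,-0.05,0.4],[0.8,-0.1,0.8],[1.2,-0.15,1.2],[1.65,-0.2,1.65],[2.1,-0.25,2.1],[2.55,-0.3,2.55],[3.0,-0.35,3.0],[3.4,-0.4,3.4],[3.8,-0.45,3.8],[4.2,-0.5,4.2]], claw=[-1,-1,-1,-1,-1,-1,-1,-1,-1,-1])

```text
t: 18.27
eef_pos: [0.6292, 0.0486, 0.0544]
tool_rot: [0.726, 0.572, 0.3, -0.236]
force: [-3.3, -4.7, -0.2]
grip_width: 0.006
grip_force: 2.7
```

Run:
```python
from h import *
show()
im=arm.read_camera('scene')[:,:,::-1];cv2.imwrite('pics/s4.png',cv2.resize(im[130:290,170:400],None,fx=3.4,fy=3.4,interpolation=cv2.INTER_CUBIC))
f=R.from_euler('z',180,degrees=True)
rel(np.array([-.060,0.03,.055]),ori(85,45)*f)
```

```text
t 18.27 bay mm [-59.79  -31.428  54.449] F bay -2.56048801476974 -5.12487380620774 -0.16350955486488283 J [ 0.825  0.942 -0.746  1.79  -0.332  0.654  0.345] M [[0.16562213670311485, 0.9722681510596729, 0.1651179889318536], [0.6888298613560719, -0.23386883824076177, 0.6861623631503633], [0.7057497643910832, 9.452471310028576e-05, -0.708461192393069]]
t 18.32 bay [-60.001 -30.156  54.765] lin [ 4.258 -0.526  4.216] tw [ 0.016  0.06  -0.011]
```

View pics/s4.png

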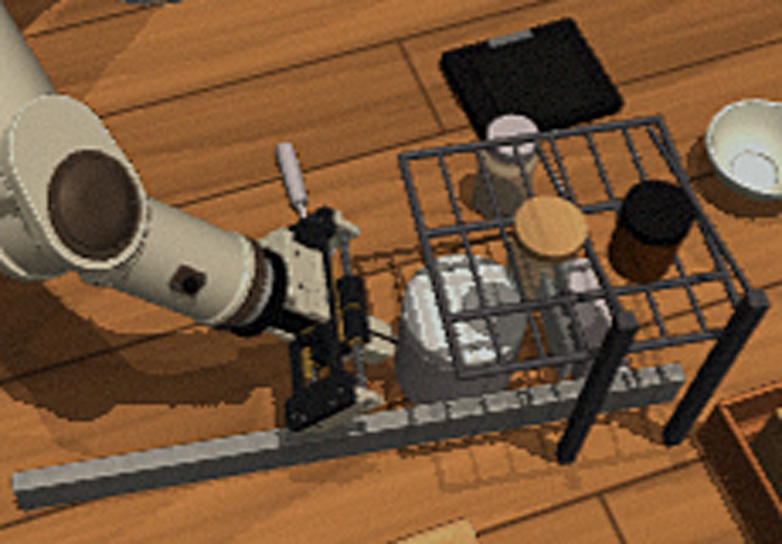

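The canister, at about (460,320), is under the shelf, upright and against the wall, and the hand is clear of the mouth wire. I'll creep from here and feel for the stop.

>>> step_arm(twist=[[0,0,0],[0,0,0],[0,0,0],[0,0,0],[0,0,0],[0,0,0],[0,0,0]], linear=[[0.2,-0.02,0.2],[0.4,-0.05,0.4],[0.6,-0.07,0.6],[0.8,-0.1,0.8],[1.0,-0.12,1.0],[1.15,-0.14,1.15],[1.3,-0.16,1.3]], claw=[-1,-1,-1,-1,-1,-1,-1])

```text
t: 19.2
eef_pos: [0.6321, 0.068, 0.0548]
tool_rot: [0.726, 0.572, 0.3, -0.237]
force: [-3.3, -3.5, -0.9]
grip_width: 0.006
grip_force: 2.1
```

Run:
```python
from h import *
show()
```

```text
t 19.20 bay mm [-59.774 -11.889  54.847] F bay -2.7151306035633174 -3.952446877095618 -0.9198991037920006 J [ 0.8    0.942 -0.753  1.798 -0.341  0.628  0.331] M [[0.1648126226770083, 0.9724410843257975, 0.16490948099364577], [0.6882097106692061, -0.23314859913495295, 0.6870292023356919], [0.7065438369605485, 0.00026122150860752313, -0.707669229383608]]
```

Canister front ≈ 0.113. From here: 1 mm rows (8 mm/s), four per call.

>>> step_arm(twist=[[0,0,0],[0,0,0],[0,0,0],[0,0,0],[0,0,0],[0,0,0]], linear=[[0.1,-0.01,0.1],[0.2,-0.02,0.2],[0.3,-0.04,0.3],[0.4,-0.05,0.4],[0.5,-0.06,0.5],[0.6,-0.07,0.6]], claw=[-1,-1,-1,-1,-1,-1])

```text
t: 19.95
eef_pos: [0.6335, 0.077, 0.0553]
tool_rot: [0.725, 0.572, 0.301, -0.237]
force: [-3.5, -4.2, -1.2]
grip_width: 0.004
grip_force: 2.2
```

>>> step_arm(twist=[[0,0,0],[0,0,0],[0,0,0],[0,0,0]], linear=[[0.08,-0.01,0.08],[0.16,-0.02,0.16],[0.24,-0.03,0.24],[0.32,-0.04,0.32]], claw=[-1,-1,-1,-1])

```text
t: 20.45
eef_pos: [0.6342, 0.0815, 0.0553]
tool_rot: [0.725, 0.572, 0.301, -0.237]
force: [-3.5, -3.9, -0.4]
grip_width: 0.004
grip_force: 2.2
```

>>> step_arm(twist=[[0,0,0],[0,0,0],[0,0,0],[0,0,0]], linear=[[0.08,-0.01,0.08],[0.16,-0.02,0.16],[0.24,-0.03,0.24],[0.32,-0.04,0.32]], claw=[-1,-1,-1,-1])

```text
t: 20.95
eef_pos: [0.6349, 0.086, 0.0553]
tool_rot: [0.725, 0.572, 0.301, -0.237]
force: [-3.3, -3.9, -0.7]
grip_width: 0.006
grip_force: 2.3
```

>>> step_arm(twist=[[0,0,0],[0,0,0],[0,0,0],[0,0,0]], linear=[[0.08,-0.01,0.08],[0.16,-0.02,0.16],[0.24,-0.03,0.24],[0.32,-0.04,0.32]], claw=[-1,-1,-1,-1])

```text
t: 21.45
eef_pos: [0.6355, 0.0903, 0.0552]
tool_rot: [0.725, 0.572, 0.3, -0.237]
force: [-2.8, -4.0, -2.0]
grip_width: 0.0
grip_force: 2.5
```

>>> step_arm(twist=[[0,0,0],[0,0,0],[0,0,0],[0,0,0]], linear=[[0.08,-0.01,0.08],[0.16,-0.02,0.16],[0.24,-0.03,0.24],[0.32,-0.04,0.32]], claw=[-1,-1,-1,-1])

```text
t: 21.95
eef_pos: [0.6361, 0.0946, 0.0551]
tool_rot: [0.725, 0.572, 0.3, -0.237]
force: [-4.0, -5.6, -1.2]
grip_width: 0.009
grip_force: 2.7
```

>>> step_arm(twist=[[0,0,0],[0,0,0],[0,0,0],[0,0,0]], linear=[[0.08,-0.01,0.08],[0.16,-0.02,0.16],[0.24,-0.03,0.24],[0.32,-0.04,0.32]], claw=[-1,-1,-1,-1])

```text
t: 22.45
eef_pos: [0.6368, 0.0968, 0.0544]
tool_rot: [0.726, 0.572, 0.3, -0.236]
force: [-8.4, -14.3, 4.3]
grip_width: 0.004
grip_force: 7.5
```

>>> step_arm(twist=[[0,0,0],[0,0,0],[0,0,0]], linear=[[0.07,-0.01,0.07],[0.14,-0.02,0.14],[0.14,-0.02,0.14]], claw=[-1,-1,-1])

```text
t: 22.82
eef_pos: [0.6369, 0.097, 0.0542]
tool_rot: [0.727, 0.572, 0.299, -0.235]
force: [-9.8, -17.0, 7.4]
grip_width: 0.005
grip_force: 9.3
```

Run:
```python
from h import *
show()
im=arm.read_camera('scene')[:,:,::-1];cv2.imwrite('pics/s5.png',cv2.resize(im[170:270,250:380],None,fx=6,fy=6,interpolation=cv2.INTER_CUBIC))
```

```text
t 22.82 bay mm [-59.288  17.531  54.244] F bay -7.245070155654911 -18.22135879702326 7.400980054988863 J [ 0.755  0.94  -0.759  1.807 -0.352  0.586  0.304] M [[0.16676992063968088, 0.9719053153601187, 0.16609591067989438], [0.6901632782931733, -0.23537161302333898, 0.6843061106540055], [0.7041750086913444, 0.0005116224589087892, -0.7100262638642356]]
```

View pics/s5.png

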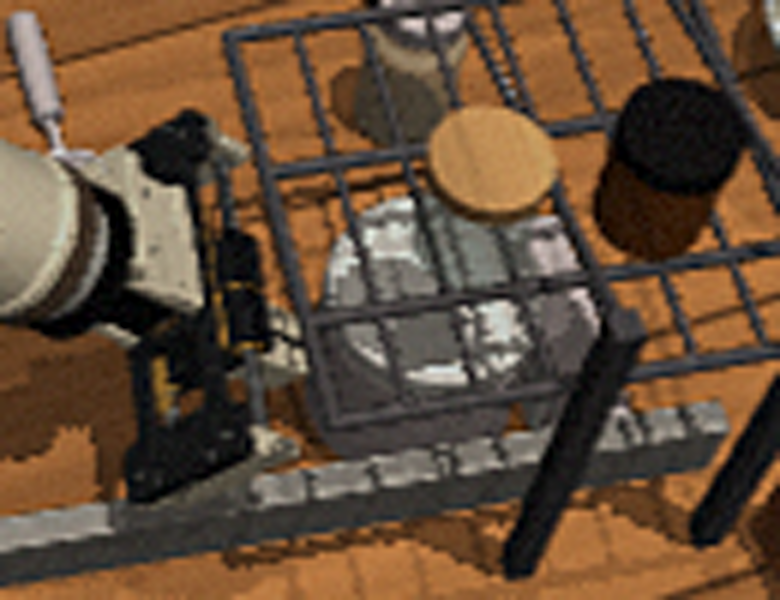

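The contact is now stiff: 18 N, with almost no motion. I'll check that against where the stop block appears in the first images.

Run:
```python
from h import *
for q in((183,240),(187,215),(120,245)): print('top',bay(tc(*q,.07))*1e3,bay(tc(*q,.04))*1e3)
for q in((543,235),(558,300),(608,265)): print('scene',bay(sc(*q,.07))*1e3,bay(sc(*q,.04))*1e3)
a=cv2.imread('pics/top0.png')[120:166,160:215]; cv2.imwrite('pics/x.png',cv2.resize(a,None,fx=12,fy=12,interpolation=cv2.INTER_CUBIC))
```

```text
top [-95.674 122.744  70.   ] [-92.608 127.017  40.   ]
top [-70.471 123.362  70.   ] [-66.89  127.648  40.   ]
top [-111.572  183.022   70.   ] [-108.831  188.528   40.   ]
scene [-76.979 122.366  70.   ] [-92.606 131.947  40.   ]
scene [ -9.037 116.654  70.   ] [-22.586 126.06   40.   ]
scene [-35.557 172.551  70.   ] [-49.917 183.667  40.   ]
```

The plate's out face in the images is at bay y of about 0.127–0.132. By touch the canister front stopped at about 0.142, which matches fully home. To rule out a wall jam I'll back off and press once more with the pusher squared up.

Run:
```python
from h import *
f=R.from_euler('z',180,degrees=True)
rel(np.array([-.060,0.010,.055]),ori(89,45)*f)
rel(np.array([-.060,0.0185,.055]),ori(89,45)*f)
rel(np.array([-.060,0.022,.055]),ori(89,45)*f)
```

```text
t 22.88 bay [-59.292  17.561  54.247] lin [-0.486 -0.002 -0.588] tw [ 2.958  0.238 -2.928]
t 22.88 bay [-59.292  17.561  54.247] lin [ 0.115 -0.079  0.008] tw [ 2.958  0.238 -2.928]
t 22.88 bay [-59.292  17.561  54.247] lin [ 0.362 -0.11   0.253] tw [ 2.958  0.238 -2.928]
```

>>> step_arm(twist=[[0,0,0],[0,0,0],[3,0.2,-2.9],[3,0.2,-2.9],[3,0.2,-2.9],[3,0.2,-2.9],[3,0.2,-2.9],[3,0.2,-2.9],[3,0.2,-2.9],[3,0.2,-2.9]], linear=[[-0.4,0,-0.4],[-0.8,0,-0.8],[-0.8,0,-0.8],[-0.8,0,-0.8],[-0.6,-0.02,-0.6],[-0.45,-0.04,-0.45],[-0.35,-0.05,-0.35],[-0.25,-0.06,-0.25],[-0.15,-0.07,-0.15],[-0.08,-0.08,-0.08]], claw=[-1,-1,-1,-1,-1,-1,-1,-1,-1,-1])

```text
t: 24.12
eef_pos: [0.6358, 0.097, 0.0548]
tool_rot: [0.705, 0.597, 0.292, -0.248]
force: [-7.7, -14.3, 10.6]
grip_width: 0.002
grip_force: 7.7
```

Run:
```python
from h import *
show()
```

```text
t 24.12 bay mm [-60.382  17.404  54.82 ] F bay -5.514229791506771 -15.25649782028275 10.566448739200206 J [ 0.74   0.955 -0.749  1.761 -0.318  0.663  0.324] M [[0.11588220068150056, 0.9866112890973477, 0.11475835390455408], [0.6973340106552368, -0.16308719743881694, 0.6979454445836258], [0.707316473121258, -0.0008545508895231313, -0.7068965105261751]]
```

>>> step_arm(twist=[[0,0,0],[0,0,0],[0,0,0],[0,0,0],[0,0,0],[0,0,0],[0,0,0],[0,0,0],[0,0,0],[0,0,0],[0,0,0],[0,0,0]], linear=[[-0.3,0.04,-0.3],[-0.7,0.09,-0.7],[-1.4,0.18,-1.4],[-2.5,0.3,-2.5],[-4,0.5,-4],[-5.5,0.7,-5.5],[-7,0.9,-7],[-8.5,1.1,-8.5],[-9.5,1.2,-9.5],[-9.5,1.2,-9.5],[-9.5,1.2,-9.5],[-9.5,1.2,-9.5]], claw=[-1,-1,-1,-1,-1,-1,-1,-1,-1,-1,-1,-1])

```text
t: 25.62
eef_pos: [0.6262, -0.0325, 0.0552]
tool_rot: [0.703, 0.598, 0.293, -0.25]
force: [-1.0, -0.4, -0.5]
grip_width: 0.005
grip_force: 0.0
```

Run:
```python
from h import *
show()
a=arm.read_camera('scene');b=arm.read_camera('top')
im=np.zeros((384,1024,3),np.uint8);im[:,:512]=a[:,:,::-1];im[:,512:]=b[:,:,::-1]
t0=cv2.imread('pics/top0.png');d=cv2.absdiff(t0,b[:,:,::-1].copy()).max(2)
for n_,(u0,u1,v0,v1) in dict(shaker=(165,195,183,213),spoon=(230,255,190,240),jug=(305,350,228,262),bowl=(80,125,157,202),tumbler=(378,412,165,197)).items(): print(n_,d[v0:v1,u0:u1].mean(),(d[v0:v1,u0:u1]>50).sum())
# canister in scene: lid visibility vs last pressed picture
s5=cv2.imread('pics/s5.png');c=cv2.resize(a[170:270,250:380,::-1],None,fx=6,fy=6,interpolation=cv2.INTER_CUBIC)
print('lid region diff',cv2.absdiff(s5,c)[190:390,330:600].mean())
```

```text
t 25.62 bay mm [ -50.862 -112.155   55.168] F bay -0.9260708379732563 -0.5399653214207828 -0.5222598062217165 J [ 0.891  0.975 -0.705  1.665 -0.264  0.856  0.419] M [[0.11255347784871907, 0.9872105102427132, 0.11290315801818679], [0.6950500576855371, -0.15942151762604184, 0.7010636183893308], [0.7100965652187663, -0.00043380194950631834, -0.7041041683446982]]
shaker 3.1144444444444446 0
spoon 3.1936 0
jug 7.989542483660131 66
bowl 3.356543209876543 0
tumbler 10.318014705882353 99
lid region diff 3.211777777777778
```

```bash
python3 -c "
from bench import arm
print(arm.job_done())"
```

```text
the job is handed in; nothing more can be done
None
```

I pushed the canister to the wall, slid it upright under the shelf to the end stop (firm at 15–18 N on two presses, so the plate should be fully home), then backed the arm clear and handed it in at about 26 s; shaker, spoon and bowl are unmoved, but the last picture differed slightly around jug and tumbler (probably the arm or its shadow, not checked further).

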